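Turn the ball dish for its second catalogue photo

TASK

Lift the gold dish by its wooden bow-handle grip, with the glass ball lying loose in it, and hold it centred over the round photo mat, its base about 8 cm above the mat, red lug pointing at the camera lens, still for a good second: that is the front picture. Then, staying over the mat at that height, turn it smoothly a quarter turn anticlockwise (seen from above) for the side picture, and finish while still holding it there, level and still, not set down. Keep the dish level and the ball in its middle all the time, do not touch the ball, mat or camera, and leave the other things where they are.

Things in the scene. Friction and masses are not known exactly. Their poses are not given: they have to be found in the camera images.
- dish: Loose round gold dish, 165 mm across, rim 28 mm high, foot 80 mm across, 0.28 to 0.45 kg. Origin: centre of the foot's underside; z up, +x to the red lug. Inside a shallow cone (5 degrees up to 50 mm radius, then 25), lowest in the middle: a tilt over 5 degrees or a jerk over 0.8 m/s2 rolls the ball off. A 7 mm rod bow handle rises in its y-z plane from the rim at y = +-78 mm.
- dish_grip (a point): Centre of the dark wooden grip on top of the bow handle, 115 mm above the dish's underside, straight above its middle. The grip is a flat bar 70 mm long (dish y), 12 mm thick (dish x), 20 mm tall; grasp it from above with the fingers closing along dish x. Same axes as the dish. The dish hangs balanced from it.
- dish_mid (a point): Point on the dish's axis, 32 mm above its underside: where the ball's centre is when centred.
- dish_lug (a point): Centre of the red plastic lug (20 x 26 x 5 mm) that juts from the dish's rim: 90 mm out along dish +x, 26.5 mm above its underside.
- ball: Loose greenish glass ball, 44 mm across, 60 g, in the middle of the dish. Its origin turns with it: use ball_center.
- ball_center (a point): Centre of the glass ball.
- photo_mat: Fixed white round photo mat, 180 mm across, 6 mm thick, black circle, yellow strip at its edge pointing to a black camera fixed with it on a small stand. Origin: centre of its underside, at table height; z up, +x to the lens. Lens front 180 mm from the mat's centre; camera body 115 mm wide, 225 to 280 mm from the centre, up to 180 mm high.
- mat_top (a point): Centre of the mat's upper face, 6 mm above the table; axes as the photo_mat body.
- lens (a point): Centre of the lens front of the camera, 130 mm above the table.
- gold_votive: Bystander: gold candle glass, 72 mm across, 62 mm high, standing between the dish and the mat; origin at its underside.
- silver_votive: Bystander: silver candle glass, 72 mm across, 62 mm high; origin at its underside.
- tape_roll: Bystander: amber roll of tape lying flat, 96 mm across, 45 mm high; origin at its underside.
- black_box: Bystander: black carton 110 x 70 x 50 mm; origin at its underside.
- jar: Bystander: jar 60 mm across, 85 mm high; origin at its underside.
- marker_brush: Bystander: flat brush with a wooden handle, lying on the table.
Not all that is in view belongs to the job. Of the things shaped like the ball, the glass one is meant.

How it is judged:
On the way:
1. front picture: dish held still over the mat, clear of it, red lug pointing at the lens, ball in the middle (z of dish in the frame of mat_top between 0.045 and 0.125 m and horizontal distance between dish and mat_top below 0.03 m and angle between the x axis of dish and the x axis of photo_mat, either way round below 0.2 rad and x of dish_lug in the frame of mat_top above 0.04 m and angle between dish's own z axis and vertical below 0.09 rad and horizontal distance between ball_center and dish_mid below 0.015 m and linear speed of dish below 0.03 m/s and angular speed of dish below 0.15 rad/s and contact force between dish and the fingers above 2 N), for 0.5 s.
At the end, for the whole second after the job is handed in: The dish is held by the fingers alone over the mat: base 45 to 125 mm above the mat, axis within 30 mm of the mat's centre, lug a quarter turn (within 0.2 rad) anticlockwise from the lens direction, level within 0.09 rad, at rest, and the ball at rest within 15 mm of the dish's middle (z of dish in the frame of mat_top between 0.045 and 0.125 m and horizontal distance between dish and mat_top below 0.03 m and angle between the x axis of dish and the y axis of photo_mat, either way round below 0.2 rad and y of dish_lug in the frame of mat_top above 0.04 m and angle between dish's own z axis and vertical below 0.09 rad and horizontal distance between ball_center and dish_mid below 0.015 m and distance between ball_center and dish_mid below 0.02 m and linear speed of dish below 0.03 m/s and angular speed of dish below 0.15 rad/s and linear speed of ball below 0.06 m/s and contact force between dish and the fingers above 2 N and contact force between dish and photo_mat below 0.1 N); the arm keeps its last pose, push and grip.
It fails at once if the dish is tipped by more than 0.2 rad, or the ball strays more than 30 mm from its middle (distance between ball_center and dish_mid above 0.03 m or angle between dish's own z axis and vertical above 0.2 rad).
It fails at once if the ball is touched by the robot (contact force between ball and the fingers above 0.3 N or contact force between ball and the arm above 0.3 N).
It fails at once if the mat or camera is touched (contact force between photo_mat and the fingers above 1 N or contact force between photo_mat and the arm above 1 N or contact force between photo_mat and dish above 1 N).
It fails at once if over the mat the dish is turned the wrong way (clockwise from the lens direction by more than about a sixth of a turn) (horizontal distance between dish and mat_top below 0.015 m and y of dish_lug in the frame of mat_top below -0.078 m).
It fails at once if another thing on the table is displaced by more than 25 mm (distance of any of gold_votive, silver_votive, tape_roll, black_box, jar, marker_brush from where it was at the start of the episode above 0.025 m).
It also fails if it takes over 48 s, if anything falls off the work surface, if the arm or the gripper's body presses on something with over 40 N, if the wrist force passes 120 N, or if a joint passes its speed limit or range.

ROBOT

A 7-joint arm with a two-finger parallel gripper is mounted at the origin on the work surface. World frame = base frame: x ahead of the robot, y to its left, z up, the work surface at z = 0. Lengths are in m, angles in rad, forces in N, time in s.
With the tool pointing down it reaches from about 0.4 to 0.875 m from the base axis. Payload 19.3 kg.
Tool frame: the origin (TCP) lies at the very end of the fingers, on their centre line; the grasp point (between the pads) lies 19 mm behind it; z points along the fingers, y is the direction in which the jaws open and shut (so a half turn about z gives the same grasp; the last joint's range is limited). The gripper opens to 85 mm and grips with 20 to 120 N. Pads are 22 mm wide; open, the fingers measure 114 mm over their backs; the gripper's body (76 mm by 85 mm) begins 54 mm behind the grasp point. The pads swing forward as they close: fully open they stand 13 mm farther back than shut.
Start: joints at [1.12, 0.521, -0.036, 1.599, 0.021, 1.021, -0.113], TCP at [0.232, -0.58, 0.231] pointing down, gripper open.
Joint ranges: [-2.91, 2.91], [-0.3, 2.13], [-1.5, 1.42], [0.17, 2.43], [-1.26, 4.41], [0.16, 1.93], [-2.52, 2.52]. Speed limits (rad/s): [1.89, 1.89, 2.39, 2.39, 3.01, 3.01, 3.01].

INTERFACE

Orientations are given as [roll, pitch, yaw] about the fixed x, y, z axes, in that order (R = Rz(yaw) Ry(pitch) Rx(roll)).
In Python, from workcell import bot gives the robot as it stands.
- The arm moves only by the tool carry_out, never from a script. Its argument "targets" is a list of rows, each a list of 7 numbers: the shift along the tool's x, y, z in mm, then the turn, a rotation vector about the tool's x, y, z in units of 6 degrees (1.0 is 6 degrees), then the closure in counts, from 0 (fully open) to 255 (shut). A call has 1 to 5 rows; each row shifts and turns the commanded pose from where the row before left it, along the tool's axes as they then stand; what a row does not reach is not made up. A row lasts 1/12 s, in which the tool goes at most 41.7 mm and 7.16 degrees, less where a joint would pass 70% of its speed; a pose out of reach is approached as far as the arm can. A call is refused whole if a number of a shift passes 41.7 or a number of a turn 1, either way. A call with a gripper value outside its range is refused whole. The fingers move at their own pace and stop on an object; "force" is the grip in N (left out, the last holds). Time passes only in rows, so rows that do not move let the fingers close. It gives the time, the measured TCP pose, the force and the opening at its end, in the units of the state.
- bot.observe(): the state, without advancing time (a new reading comes with each control period).
- bot.grab_frame(name): name is "side" or "top" or "wrist"; returns a dict with "color" (384x512x3 uint8, red, green, blue), "z_map" (384x512 float32, m along the optical axis (not along the pixel's ray), 0 where there is no reading), "K" (3x3 intrinsics, pixels), "k1" (the pictures are not rectified: a ray, as slopes to the right and down, at radius r is drawn at 1 + k1 r^2 times it, then the intrinsics apply), "cam_to_world" (4x4, takes a point from camera to world coordinates); the wrist camera has in their place "T_tool_cam" (4x4, takes a point from camera to tool coordinates, whose origin is the TCP and whose axes are the flange's). Camera axes: x right, y down, z forward; pixel columns grow to the right and rows downward; lengths in m; the calibration is good to about 2 mm. A picture is of the moment at which its call begins: read the wrist's pose just before it.
- bot.job_done(): hands the job in, once; it reports no verdict.
The state is a dict: "clock": time; "qpos": joint angles; "qd": joint speeds; "joint_efforts": joint torques, N m; "position": TCP position; "tool_rot": TCP orientation; "force": force on the tool from outside, world axes, zero at the start; "moment": the same for the moment, N m; "grip_width": finger opening in m.
Only numpy, scipy, OpenCV 4.12 (cv2) and the standard library are available. Lean on these libraries where they do the work, as an engineer would, in place of code of your own. Each camera call takes 0.05 s, during which the arm holds its last target. There are 200 camera calls.

## Working session

There is one attempt and no reset: what is moved stays moved. The work goes in short steps, Python scripts to look and compute and a tool call to move; the robot and the scene stay as the last step left them, time stands still between calls to the robot, and variables do not carry over. Pictures are saved under pics/ and viewed, about 8 in all and at most 12, crops included, and the job is handed in when it is done.

Besides the shell and the picture viewer there is one more tool, called after ">>>" as name(argument=value, ...), one argument or row to a line, values as JSON. carry_out: Moves the arm, as the interface text tells. Its arguments: {"type":"object","properties":{"targets":{"type":"array","items":{"type":"array","items":{"type":"number"}}},"force":{"type":"number"}},"required":["targets"]}

```bash
mkdir -p pics; ls; cat > h.py <<'E'
import numpy as np, cv2
from workcell import bot
from scipy.spatial.transform import Rotation as R
def save(f,n): cv2.imwrite('pics/'+n,f['color'][:,:,::-1])
def Tcw(f,s=None):
    if 'cam_to_world' in f: return np.array(f['cam_to_world'])
    T=np.eye(4);T[:3,:3]=R.from_euler('xyz',s['tool_rot']).as_matrix();T[:3,3]=s['position']
    return T@np.array(f['T_tool_cam'])
def rays(f,uv):
    K=np.array(f['K'],float);k=f['k1']
    return np.c_[cv2.undistortPoints(np.array(uv,float).reshape(-1,1,2),K,np.array([k,0,0,0,0.])).reshape(-1,2),np.ones(len(uv))]
def plane(f,uv,z,s=None):
    T=Tcw(f,s);d=rays(f,uv)@T[:3,:3].T;o=T[:3,3]
    return o+d*((z-o[2])/d[:,2])[:,None]
def cloud(f,s=None):
    h,w=f['z_map'].shape;vv,uu=np.mgrid[:h,:w]
    uv=np.c_[uu.ravel(),vv.ravel()];T=Tcw(f,s)
    P=(rays(f,uv)*f['z_map'].ravel()[:,None])@T[:3,:3].T+T[:3,3]
    P[f['z_map'].ravel()==0]=np.nan
    return P.reshape(h,w,3)
E
python3 - <<'E'
from h import *
s=bot.observe();print(s)
fs=[bot.grab_frame(n) for n in('top','side')]
a=np.hstack([f['color'] for f in fs])
for f,n in zip(fs,('top','side')):
    print(n,f['K'],f['k1'],np.round(f['cam_to_world'],3)); cv2.imwrite(f'pics/{n}0.png',cv2.resize(f['color'][:,:,::-1],(768,576),interpolation=cv2.INTER_CUBIC))
E
```

```text
pics
{'clock': 0.0, 'qpos': array([ 1.11978   ,  0.52202758, -0.03635972,  1.60001169,  0.02120698,
        1.02105929, -0.11277943]), 'qd': array([ 2.56878344e-03, -8.20690099e-04, -9.09837140e-04, -2.13970458e-04,
        5.25442354e-06,  4.07806999e-05,  1.94667959e-04]), 'joint_efforts': array([-1.50871278e-03, -9.27110553e+01,  1.97883099e+00, -3.69936311e+01,
        1.75639131e-02,  8.25243071e-03,  9.27771993e-06]), 'position': array([ 0.23215812, -0.5799256 ,  0.23071558]), 'tool_rot': array([-3.14047402e+00,  6.85607467e-05,  3.80858703e-01]), 'force': array([-0.34377428, -0.77256391,  0.81044213]), 'moment': array([-0.00959743,  0.02514543,  0.06489164]), 'grip_width': 0.08535349260586321}
top [[447.88834783   0.         258.5899086 ]
 [  0.         447.88834783 196.76450977]
 [  0.           0.           1.        ]] -0.17475382315548993 [[-0.028 -0.992  0.121  0.405]
 [-1.     0.026 -0.014 -0.005]
 [ 0.011 -0.122 -0.993  1.268]
 [ 0.     0.     0.     1.   ]]
side [[391.35860356   0.         256.12177153]
 [  0.         391.35860356 195.15779168]
 [  0.           0.           1.        ]] 0.014901274532233055 [[-0.968 -0.147  0.204  0.348]
 [-0.251  0.595 -0.764  0.752]
 [-0.009 -0.791 -0.612  0.747]
 [ 0.     0.     0.     1.   ]]
```

View pics/top0.png

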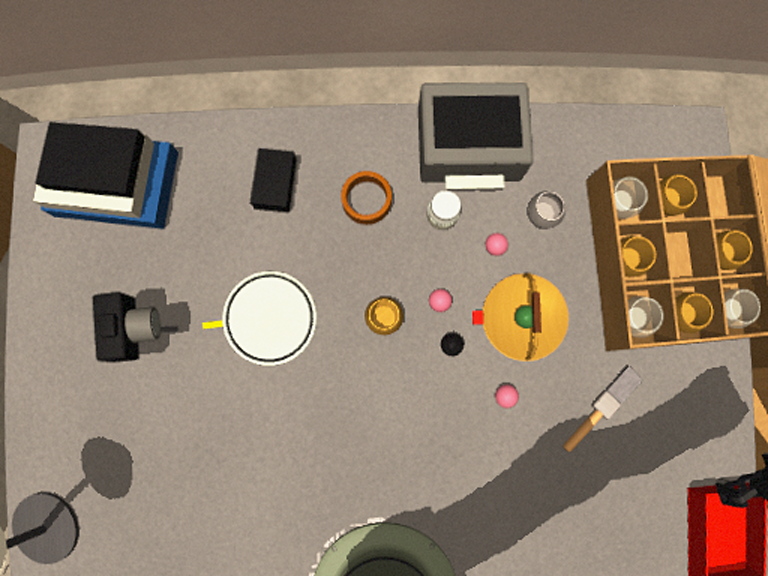

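View pics/side0.png

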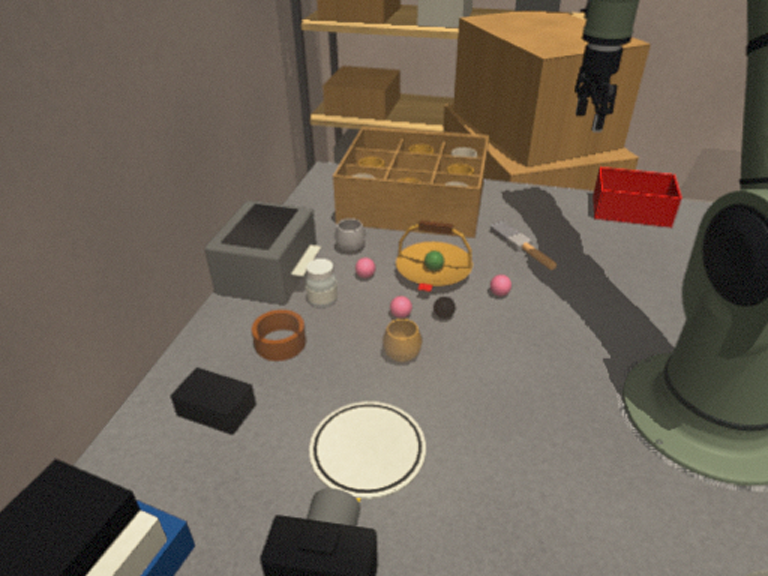

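The top view (768x576 scale) shows the dish at (526,317), its lug at (478,318), the glass ball at (525,316) and the grip at (537,312). The mat is at (269,318) and the yellow strip at (212,324).

Candidates for the ball:
- green glass at (525,316), lying in the dish
- pink at (497,244), (441,300) and (507,396)
- black at (452,344)

I choose the green one in the dish. Gold candidates are the dish, the votive at (384,315) and the cups in the crate; the dish is the one with the bow handle.

```bash
python3 - <<'E'
from h import *
f=bot.grab_frame('top');P=cloud(f);hsv=cv2.cvtColor(f['color'],cv2.COLOR_RGB2HSV)
c=f['color'].astype(int)
def blob(m,z,name,box):
    q=np.zeros(m.shape,bool);y0,y1,x0,x1=box;q[y0:y1,x0:x1]=m[y0:y1,x0:x1]
    n,l,st,ce=cv2.connectedComponentsWithStats(q.astype(np.uint8));i=1+np.argmax(st[1:,4])
    p=plane(f,[ce[i]],z)[0];print(name,ce[i].round(1),st[i,4],p.round(4),'depthmed',np.nanmedian(P[l==i],0).round(4));return p,l==i
H,S,V=hsv[...,0],hsv[...,1],hsv[...,2]
lug,_=blob((S>200)&((H<5)|(H>174))&(V>150),.029,'lug',(195,230,305,330))
ball,_=blob((H>45)&(H<85)&(S>80),.038,'ball',(190,230,330,365))
g,m=blob((V<150)&(S>80)&(H<12),.125,'grip',(185,230,345,370))
print('grip z',np.nanpercentile(P[m][:,2],[10,50,90]))
mat,mm=blob((V>200)&(S<50),.006,'mat',(170,255,140,220))
cs,_=cv2.findContours(((V>200)&(S<50)).astype(np.uint8)[170:255,140:220],cv2.RETR_EXTERNAL,2)
k=max(cs,key=cv2.contourArea).reshape(-1,2)+[140,170];p=plane(f,k,.006)
(cx,cy),r=cv2.minEnclosingCircle(p[:,:2].astype(np.float32));print('mat circ',cx,cy,r)
y,_=blob((H>22)&(H<35)&(S>150)&(V>150),.001,'strip',(205,230,125,160))
print('strip dir',np.degrees(np.arctan2(*(y-[cx,cy,0])[1::-1])))
d,md=blob((H>12)&(H<25)&(S>130)&(V>120),.028,'dish',(175,245,318,385))
cs,_=cv2.findContours(md.astype(np.uint8),cv2.RETR_EXTERNAL,2);k=max(cs,key=cv2.contourArea).reshape(-1,2);p=plane(f,k,.028)
(dx,dy),r=cv2.minEnclosingCircle(cv2.convexHull(p[:,:2].astype(np.float32)));print('dish circ',dx,dy,r,'lugdir',np.degrees(np.arctan2(lug[1]-dy,lug[0]-dx)))
b=P[200:240,60:110].reshape(-1,3);b=b[b[:,2]>.05];print('camera cloud',np.nanmin(b,0),np.nanmax(b,0))
crop=f['color'][175:245,290:390,::-1];cv2.imwrite('pics/crop.png',cv2.resize(crop,None,fx=6,fy=6,interpolation=3))
for n,bx in dict(votive=(190,230,240,275)).items():
    q=P[bx[0]:bx[1],bx[2]:bx[3]].reshape(-1,3);q=q[q[:,2]>.05];print(n,q.min(0),q.max(0))
E
```

```text
lug [318.1 211.1] 61 [ 0.5111 -0.1878  0.029 ] depthmed [ 0.5117 -0.1879  0.0274]
ball [349.5 210.7] 137 [ 0.5089 -0.2746  0.038 ] depthmed [ 0.5075 -0.272   0.0485]
grip [357.4 207.4] 101 [ 0.5096 -0.2769  0.125 ] depthmed [ 0.5109 -0.2771  0.124 ]
grip z [0.12132703 0.12396271 0.12668047]
mat [179.  211.7] 2296 [0.5219 0.2036 0.006 ] depthmed [0.522  0.2036 0.0058]
mat circ 0.5225622057914734 0.20399421453475952 0.09027932584285736
strip [141. 216.] 56 [0.5127 0.3148 0.001 ] depthmed [0.5124 0.3142 0.0021]
strip dir 95.07746528680045
dish [349.5 211.4] 2292 [ 0.5081 -0.2769  0.028 ] depthmed [ 0.5083 -0.2747  0.0193]
dish circ 0.509706974029541 -0.2785016894340515 0.08245521038770676 lugdir 89.0979970339659
camera cloud [0.44395986 0.37876556 0.09674287] [0.55044052 0.48304437 0.18318982]
votive [ 0.4871522  -0.04463099  0.05012117] [0.54987553 0.01797389 0.06741687]
```

View pics/crop.png

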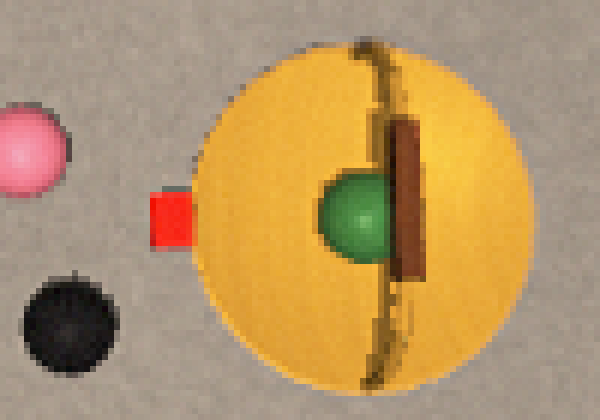

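The crop confirms the choice: green glass ball in the middle of the gold dish at crop (360,217), grip bar at (408,200), red lug at (172,220) pointing to +y. The grip is at about (0.510, -0.277) and the mat at (0.522, 0.204), with the lens direction at about 95°. I'll move above the grip first.

>>> carry_out(
  targets=[
    [5,-5,0,0,0,0.95,0],
    [10,-10,0,0,0,0.95,0],
    [15,-15,0,0,0,0.95,0],
    [22,-25,0,0,0,0.95,0],
    [23,-26,0,0,0,0,0],
  ],
)

```text
clock: 0.57
position: [0.2967, -0.4908, 0.231]
tool_rot: [-3.141, 0.001, -0.026]
force: [1.2, 0.2, 0.1]
grip_width: 0.085
```

>>> carry_out(
  targets=[
    [23,-26,0,0,0,0,0],
    [23,-26,0,0,0,0,0],
    [23,-26,0,0,0,0,0],
    [23,-26,0,0,0,0,0],
    [23,-26,0,0,0,0,0],
  ],
)

```text
clock: 0.98
position: [0.4153, -0.3621, 0.2313]
tool_rot: [-3.142, 0.0, -0.017]
force: [0.1, -1.0, -0.0]
grip_width: 0.0851
```

>>> carry_out(
  targets=[
    [20,-24,0,0,0,0,0],
    [20,-20,0,0,0,0,0],
    [10,-15,0,0,0,0,0],
    [5,-5,0,0,0,0,0],
    [0,0,0,0,0,0,0],
  ],
)

```text
clock: 1.4
position: [0.4715, -0.2992, 0.2311]
tool_rot: [-3.141, 0.0, -0.015]
force: [-0.1, -0.5, 0.7]
grip_width: 0.0852
```

```bash
python3 - <<'E'
from h import *
s=bot.observe();f=bot.grab_frame('wrist');print(s['clock'],s['position'],s['tool_rot'],s['qpos'].round(2),s['force'])
cv2.imwrite('pics/w1.png',f['color'][:,:,::-1]);print(np.round(f['T_tool_cam'],3),f['K'][0][0],f['k1'])
E
```

```text
1.4 [ 0.47147007 -0.29920232  0.23109777] [-3.14106933e+00  9.24321849e-05 -1.46885717e-02] [ 0.48  0.42 -0.03  1.78  0.01  0.95 -1.14] [-0.05108418 -0.48202518  0.66692408]
[[-0.001 -0.963 -0.271  0.069]
 [ 1.    -0.001  0.001  0.001]
 [-0.001 -0.271  0.963 -0.141]
 [ 0.     0.     0.     1.   ]] 281.6843645047933 -0.04679949920102786
```

View pics/w1.png

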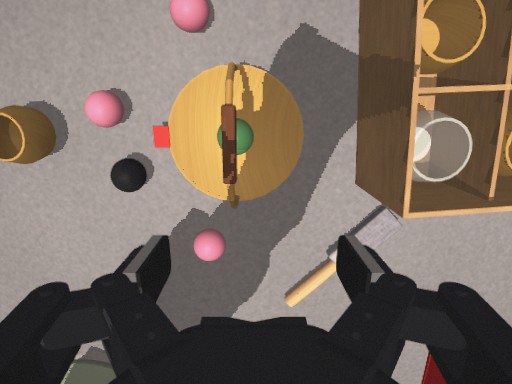

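The wrist view shows the grip bar from (229,103) to (229,183), the lug at (161,136) and the ball at (235,136) below the bar.

```bash
cat > m.py <<'E'
from h import *
s=bot.observe();f=bot.grab_frame('wrist');P=cloud(f,s);hsv=cv2.cvtColor(f['color'],cv2.COLOR_RGB2HSV);H,S,V=[hsv[...,i] for i in range(3)]
print('tcp',s['position'].round(4),s['tool_rot'].round(4))
def big(m):
    n,l,st,ce=cv2.connectedComponentsWithStats(m.astype(np.uint8));i=1+np.argmax(st[1:,4]);return l==i,ce[i]
near=np.hypot(P[...,0]-.51,P[...,1]+.277)
m,c=big((P[...,2]>.112)&(P[...,2]<.14)&(near<.05)&(H<14))
k=np.argwhere(m)[:,::-1];p=plane(f,k,.125,s)[:,:2];(cc,wh,a)=cv2.minAreaRect(p.astype(np.float32))
vx,vy=np.linalg.svd(p-p.mean(0),full_matrices=False)[2][0];print('grip',c,cc,wh,'axis deg',np.degrees(np.arctan2(vy,vx)),'z',np.nanmedian(P[m][:,2]))
lm,c=big((S>200)&((H<5)|(H>174))&(near<.15)&(V>120));L=plane(f,[c],.029,s)[0];print('lug',c,L)
bm,c=big((H>45)&(H<85)&(S>80)&(near<.1));print('ball',c,np.nanmedian(P[bm],0))
d=np.array(cc)-s['position'][:2];y=s['tool_rot'][2];print('tool move mm',1e3*(d@[np.cos(y),np.sin(y)]),1e3*(d@[np.sin(y),-np.cos(y)]),'lugdir',np.degrees(np.arctan2(L[1]-cc[1],L[0]-cc[0])))
E
python3 m.py
```

```text
tcp [ 0.4704 -0.3006  0.2311] [ 3.1416e+00  4.0000e-04 -1.6500e-02]
grip [226.94898941 142.18190568] (0.5121833086013794, -0.2792860269546509) (0.011820281855762005, 0.06787534803152084) axis deg 179.18476713592386 z 0.12339087887735434Traceback (most recent call last):
  File "m.py", line 10, in <module>
    lm,c=big((S>200)&((H<5)|(H>174))&(near<.15)&(V>120));L=plane(f,[c],.029,s)[0];print('lug',c,L)
         ~~~^^^^^^^^^^^^^^^^^^^^^^^^^^^^^^^^^^^^^^^^^^^^
  File "m.py", line 5, in big
    n,l,st,ce=cv2.connectedComponentsWithStats(m.astype(np.uint8));i=1+np.argmax(st[1:,4]);return l==i,ce[i]
                                                                       ~~~~~~~~~^^^^^^^^^^
    return _wrapfunc(a, 'argmax', axis=axis, out=out, **kwds)
    return bound(*args, **kwds)
ValueError: attempt to get argmax of an empty sequence
```

>>> carry_out(
  targets=[
    [10,-5,0,0,0,0,0],
    [15,-9,10,0,0,0,0],
    [11,-6,20,0,0,0,0],
    [5,-2,15,0,0,0,0],
    [0,0,5,0,0,0,0],
  ],
)

```text
clock: 1.92
position: [0.5119, -0.2788, 0.1792]
tool_rot: [-3.14, 0.002, -0.017]
force: [-0.2, 0.1, -0.5]
grip_width: 0.0855
```

>>> carry_out(
  targets=[
    [0,0,0,0,0,0,0],
    [0,0,0,0,0,0,0],
  ],
)

```text
clock: 2.08
position: [0.5114, -0.2802, 0.1817]
tool_rot: [3.141, 0.0, -0.019]
force: [-0.1, -1.0, -0.4]
grip_width: 0.0855
```

```bash
sed -i 's/(S>200)&((H<5)|(H>174))&(near<.15)&(V>120)/(S>150)\&((H<6)|(H>172))\&(near>.075)\&(near<.13)/' m.py; python3 m.py
```

```text
tcp [ 0.5114 -0.2802  0.1817] [ 3.1413e+00  2.0000e-04 -1.8500e-02]
grip [249.98326996 202.77870722] (0.5140540599822998, -0.27838701009750366) (0.010781103745102882, 0.06943409144878387) axis deg 179.035525120292 z 0.1234212973986519
lug [167.85748219 177.52969121] [ 0.51402709 -0.18935538  0.029     ]
ball [263.03133903 178.38176638] [ 0.51643457 -0.29083097  0.04584734]
tool move mm 2.6084358285913845 -1.8136655484496278 lugdir 90.01735587157128
```

>>> carry_out(
  targets=[
    [2,-1.5,8,0,0,0,0],
    [0,0,18,0,0,0,0],
    [0,0,22,0,0,0,0],
    [0,0,16,0,0,0,0],
    [0,0,12,0,0,0,0],
  ],
)

```text
clock: 2.55
position: [0.5136, -0.2778, 0.1042]
tool_rot: [-3.141, 0.0, -0.017]
force: [-0.2, -0.3, 0.0]
grip_width: 0.0854
```

>>> carry_out(
  targets=[
    [0,0,7,0,0,0,0],
    [0,0,2,0,0,0,0],
    [0,0,0,0,0,0,0],
  ],
)

```text
clock: 2.8
position: [0.514, -0.2779, 0.0964]
tool_rot: [3.142, -0.0, -0.017]
force: [-0.4, -0.2, 0.2]
grip_width: 0.0852
```

```bash
python3 m.py; python3 - <<'E'
from h import *
f=bot.grab_frame('wrist');save(f,'w2.png')
E
```

```text
tcp [ 0.514  -0.2779  0.0964] [ 3.1415 -0.     -0.0173]
grip [252.8929479  256.77414231] (0.5182129740715027, -0.27827078104019165) (0.011314146220684052, 0.06450074911117554) axis deg 179.33014401581914 z 0.12338426339016047
lug [139.75239398 204.08481532] [ 0.51498484 -0.18949722  0.029     ]
ball [271.33823529 204.54595588] [ 0.51813182 -0.29153617  0.04418668]
tool move mm 4.206916744055584 0.32018410295094724 lugdir 92.08256507665087
```

View pics/w2.png

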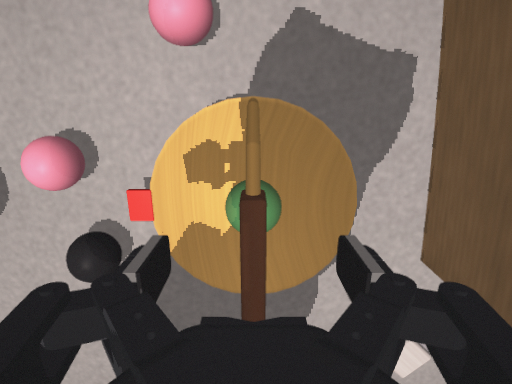

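The fingertips at (168,250) and (340,250) straddle the bar at column 253, centred to within 1 px, and the ball is well below. I'll close gently.

>>> carry_out(
  targets=[
    [0,0,0,0,0,0,60],
    [0,0,0,0,0,0,110],
    [0,0,0,0,0,0,150],
    [0,0,0,0,0,0,175],
    [0,0,0,0,0,0,185],
  ],
  force=20,
)

```text
clock: 3.32
position: [0.514, -0.2778, 0.0965]
tool_rot: [3.142, -0.0, -0.017]
force: [0.2, 0.7, 0.7]
grip_width: 0.0255
```

>>> carry_out(
  targets=[
    [0,0,0,0,0,0,190],
    [0,0,0,0,0,0,195],
    [0,0,0,0,0,0,200],
    [0,0,0,0,0,0,205],
    [0,0,0,0,0,0,210],
  ],
)

```text
clock: 3.73
position: [0.5139, -0.2778, 0.0963]
tool_rot: [-3.142, 0.0, -0.017]
force: [-0.4, 0.8, 0.4]
grip_width: 0.0154
```

>>> carry_out(
  targets=[
    [0,0,0,0,0,0,214],
    [0,0,0,0,0,0,218],
    [0,0,0,0,0,0,222],
    [0,0,0,0,0,0,226],
    [0,0,0,0,0,0,230],
  ],
)

```text
clock: 4.15
position: [0.5139, -0.2778, 0.0963]
tool_rot: [3.141, -0.0, -0.017]
force: [0.0, 0.3, 1.8]
grip_width: 0.0119
```

>>> carry_out(
  targets=[
    [0,0,0,0,0,0,240],
    [0,0,0,0,0,0,255],
    [0,0,0,0,0,0,255],
    [0,0,0,0,0,0,255],
  ],
  force=50,
)

```text
clock: 4.48
position: [0.514, -0.2778, 0.0964]
tool_rot: [3.141, -0.0, -0.017]
force: [-0.7, -0.2, 3.5]
grip_width: 0.0112
```

```bash
python3 m.py
```

```text
tcp [ 0.514  -0.2778  0.0964] [ 3.1415e+00 -2.0000e-04 -1.7200e-02]
grip [253.18064346 255.23285865] (0.5185980796813965, -0.2794207036495209) (0.06441794335842133, 0.025193985551595688) axis deg 179.10544164922476 z 0.12347837394963837
lug [139.75205479 204.00273973] [ 0.51502867 -0.18942142  0.029     ]
ball [234.49108911 203.24752475] [ 0.51914926 -0.2651835   0.04321379]
tool move mm 4.625817384480784 1.524253241533048 lugdir 92.2711857008835
```

>>> carry_out(
  targets=[
    [0,0,-0.5,0,0,0,255],
    [0,0,-1,0,0,0,255],
    [0,0,-2,0,0,0,255],
    [0,0,-3,0,0,0,255],
    [0,0,-3.5,0,0,0,255],
  ],
)

```text
clock: 4.95
position: [0.5138, -0.2776, 0.1064]
tool_rot: [-3.141, 0.0, -0.017]
force: [0.5, 0.2, -3.8]
grip_width: 0.0112
```

>>> carry_out(
  targets=[
    [0,0,-3,0,0,0,255],
    [0,0,-2,0,0,0,255],
    [0,0,-1,0,0,0,255],
    [0,0,0,0,0,0,255],
    [0,0,0,0,0,0,255],
  ],
)

```text
clock: 5.37
position: [0.5139, -0.2777, 0.1123]
tool_rot: [-3.142, 0.0, -0.017]
force: [0.2, -0.8, -4.9]
grip_width: 0.0112
```

```bash
python3 m.py; python3 - <<'E'
from h import *
f=bot.grab_frame('wrist');g=bot.grab_frame('side');print(bot.observe()['force'])
a=f['color'];b=cv2.resize(g['color'][120:220,230:350],(461,384),interpolation=3);cv2.imwrite('pics/w3.png',cv2.resize(np.hstack([a[:,80:400],b]),(780,384))[:,:,::-1])
E
```

```text
tcp [ 0.5139 -0.2777  0.1123] [-3.1416  0.     -0.0172]
grip [253.22657213 252.77281134] (0.5100555419921875, -0.27977198362350464) (0.07513685524463654, 0.02719658613204956) axis deg 179.251201772969 z 0.1390568409442267
lug [139.77216917 203.98499318] [ 0.50972462 -0.18246751  0.029     ]
ball [234.47244094 203.23228346] [ 0.51906968 -0.26505192  0.05891464]
tool move mm -3.8020996295870106 2.112664530912336 lugdir 90.19485826318213
[-0.27722841 -0.64329483 -4.07450502]
```

View pics/w3.png

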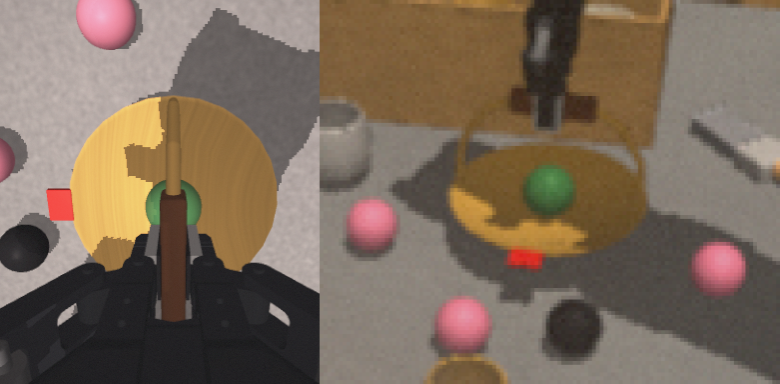

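The dish is lifted level: the lug and ball sit at the same wrist-image pixels as before the lift, and the ball is centred. I'll raise it the rest of the way.

>>> carry_out(
  targets=[
    [0,0,-1,0,0,0,255],
    [0,0,-2,0,0,0,255],
    [0,0,-3,0,0,0,255],
    [0,0,-4,0,0,0,255],
    [0,0,-5,0,0,0,255],
  ],
)

```text
clock: 5.93
position: [0.5139, -0.2777, 0.1277]
tool_rot: [-3.142, 0.0, -0.017]
force: [-0.2, -0.4, -3.8]
grip_width: 0.0115
```

>>> carry_out(
  targets=[
    [0,0,-6,0,0,0,255],
    [0,0,-7,0,0,0,255],
    [0,0,-8,0,0,0,255],
    [0,0,-8,0,0,0,255],
    [0,0,-7,0,0,0,255],
  ],
)

```text
clock: 6.35
position: [0.5141, -0.2778, 0.1645]
tool_rot: [3.141, -0.001, -0.017]
force: [0.8, 0.1, -4.1]
grip_width: 0.0108
```

>>> carry_out(
  targets=[
    [0,0,-6,0,0,0,255],
    [0,0,-5,0,0,0,255],
    [0,0,-4,0,0,0,255],
    [0,0,-3,0,0,0,255],
    [0,0,-2,0,0,0,255],
  ],
)

```text
clock: 6.77
position: [0.5139, -0.2778, 0.1836]
tool_rot: [3.142, -0.0, -0.017]
force: [0.2, 0.3, -3.2]
grip_width: 0.0113
```

>>> carry_out(
  targets=[
    [0,0,-1,0,0,0,255],
    [0,0,0,0,0,0,255],
    [0,0,0,0,0,0,255],
  ],
)

```text
clock: 7.02
position: [0.5138, -0.2777, 0.1841]
tool_rot: [-3.141, 0.0, -0.017]
force: [0.4, 0.1, -4.0]
grip_width: 0.0116
```

```bash
python3 m.py
```

```text
tcp [ 0.5138 -0.2777  0.1841] [-3.1415e+00  3.0000e-04 -1.7200e-02]Traceback (most recent call last):
  File "m.py", line 7, in <module>
    m,c=big((P[...,2]>.112)&(P[...,2]<.14)&(near<.05)&(H<14))
        ~~~^^^^^^^^^^^^^^^^^^^^^^^^^^^^^^^^^^^^^^^^^^^^^^^^^^
  File "m.py", line 5, in big
    n,l,st,ce=cv2.connectedComponentsWithStats(m.astype(np.uint8));i=1+np.argmax(st[1:,4]);return l==i,ce[i]
                                                                       ~~~~~~~~~^^^^^^^^^^
    return _wrapfunc(a, 'argmax', axis=axis, out=out, **kwds)
    return bound(*args, **kwds)
ValueError: attempt to get argmax of an empty sequence
```

>>> carry_out(
  targets=[
    [0,-1,0,0,0,0,255],
    [0,-2,0,0,0,0,255],
    [0,-3,0,0,0,0,255],
    [0,-4,0,0,0,0,255],
    [0,-5,0,0,0,0,255],
  ],
)

```text
clock: 7.48
position: [0.5142, -0.2624, 0.1843]
tool_rot: [-3.142, 0.0, -0.017]
force: [-1.2, -1.0, -4.1]
grip_width: 0.0112
```

>>> carry_out(
  targets=[
    [0,-6,0,0,0,0,255],
    [0,-7,0,0,0,0,255],
    [0,-8,0,0,0,0,255],
    [0,-9,0,0,0,0,255],
    [0,-10,0,0,0,0,255],
  ],
)

```text
clock: 7.9
position: [0.5149, -0.2218, 0.1843]
tool_rot: [-3.142, 0.0, -0.017]
force: [0.6, -0.1, -3.8]
grip_width: 0.0111
```

>>> carry_out(
  targets=[
    [0,-11,0,0,0,0,255],
    [0,-12,0,0,0,0,255],
    [0,-13,0,0,0,0,255],
    [0,-14,0,0,0,0,255],
    [0,-15,0,0,0,0,255],
  ],
)

```text
clock: 8.32
position: [0.516, -0.1563, 0.1843]
tool_rot: [-3.142, -0.0, -0.017]
force: [-0.2, -0.2, -4.7]
grip_width: 0.0112
```

>>> carry_out(
  targets=[
    [0,-16,0,0,0,0,255],
    [0,-16,0,0,0,0,255],
    [0,-16,0,0,0,0,255],
    [0,-16,0,0,0,0,255],
    [0,-16,0,0,0,0,255],
  ],
)

```text
clock: 8.73
position: [0.5172, -0.076, 0.1844]
tool_rot: [-3.141, -0.0, -0.017]
force: [-0.4, -0.5, -4.4]
grip_width: 0.0111
```

>>> carry_out(
  targets=[
    [0,-16,0,0,0,0,255],
    [0,-16,0,0,0,0,255],
    [0,-16,0,0,0,0,255],
    [0,-16,0,0,0,0,255],
    [0,-16,0,0,0,0,255],
  ],
)

```text
clock: 9.15
position: [0.5184, 0.0039, 0.1844]
tool_rot: [-3.141, -0.0, -0.017]
force: [0.8, 0.1, -3.8]
grip_width: 0.0112
```

>>> carry_out(
  targets=[
    [0,-16,0,0,0,0,255],
    [0,-16,0,0,0,0,255],
    [0,-16,0,0,0,0,255],
    [0,-16,0,0,0,0,255],
    [0,-15,0,0,0,0,255],
  ],
)

```text
clock: 9.57
position: [0.5197, 0.083, 0.1844]
tool_rot: [-3.141, -0.0, -0.017]
force: [0.1, 0.3, -3.9]
grip_width: 0.0113
```

>>> carry_out(
  targets=[
    [0,-14,0,0,0,0,255],
    [0,-13,0,0,0,0,255],
    [0,-12,0,0,0,0,255],
    [0,-11,0,0,0,0,255],
    [0,-10,0,0,0,0,255],
  ],
)

```text
clock: 9.98
position: [0.521, 0.1424, 0.1843]
tool_rot: [-3.142, 0.0, -0.017]
force: [-0.0, 0.5, -3.8]
grip_width: 0.0112
```

>>> carry_out(
  targets=[
    [0,-9,0,0,0,0,255],
    [0,-8,0,0,0,0,255],
    [0,-7,0,0,0,0,255],
    [0,-6,0,0,0,0,255],
    [0,-5,0,0,0,0,255],
  ],
)

```text
clock: 10.4
position: [0.5218, 0.1767, 0.1843]
tool_rot: [-3.142, -0.0, -0.017]
force: [-0.1, -0.4, -3.8]
grip_width: 0.0111
```

>>> carry_out(
  targets=[
    [0,-4,0,0,0,0,255],
    [0,-3,0,0,0,0,255],
    [0,-2,0,0,0,0,255],
    [0,-1,0,0,0,0,255],
    [0,0,0,0,0,0,255],
  ],
)

```text
clock: 10.82
position: [0.5219, 0.1862, 0.1843]
tool_rot: [-3.142, -0.0, -0.017]
force: [0.9, -1.3, -4.2]
grip_width: 0.0108
```

```bash
python3 - <<'E'
from h import *
s=bot.observe();print(s['clock'],s['position'],s['tool_rot'],s['qpos'].round(2),s['force'])
f=bot.grab_frame('top');g=bot.grab_frame('wrist')
a=cv2.resize(f['color'][150:280,30:230],(600,390),interpolation=3);cv2.imwrite('pics/t4.png',a[:,:,::-1]);cv2.imwrite('pics/w4.png',g['color'][:,:,::-1])
hsv=cv2.cvtColor(f['color'],cv2.COLOR_RGB2HSV);H,S,V=[hsv[...,i] for i in range(3)]
def ce(m): 
    k=np.argwhere(m)[:,::-1];return k.mean(0)
box=np.zeros(H.shape,bool);box[160:260,90:240]=1
l=ce(box&(S>150)&((H<6)|(H>172))&(V>120));L=plane(f,[l],.0877+.029)[0]
m=box&(H>12)&(H<25)&(S>130);cs,_=cv2.findContours(m.astype(np.uint8),0,2);k=np.vstack([c for c in cs if len(c)>30]).reshape(-1,2)
c,r=cv2.minEnclosingCircle(plane(f,k,.0877+.028)[:,:2].astype(np.float32));print('lug',l,L,'dish',c,r,'dir',np.degrees(np.arctan2(L[1]-c[1],L[0]-c[0])))
E
```

```text
10.8167 [0.52193514 0.18621199 0.18430843] [-3.14158651e+00 -3.55565861e-05 -1.72318559e-02] [-0.37  0.47 -0.11  1.83  0.07  0.85 -2.1 ] [ 0.89667811 -1.26299744 -4.16047298]
lug [nan nan] [nan nan nan] dish (0.525124192237854, 0.15963464975357056) 0.07590190321207047 dir nan<stdin>:7: RuntimeWarning: Mean of empty slice.
  ret = um.true_divide(
```

View pics/t4.png

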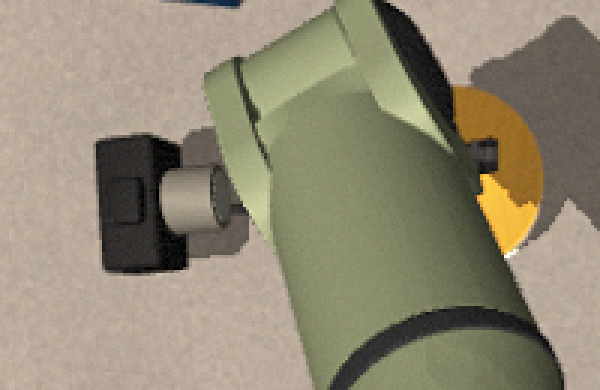

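View pics/w4.png

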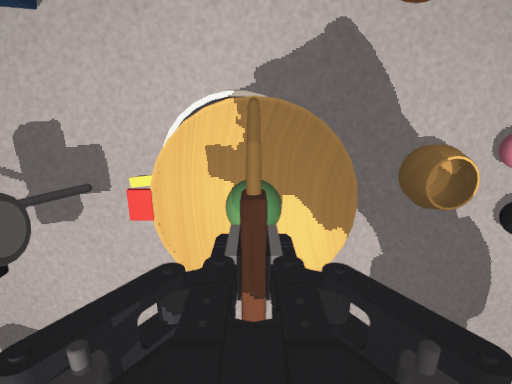

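The top crop shows the arm over the dish. The wrist view shows the ball centred at (253,205), the lug at (141,204) beside the yellow strip at (140,181), and the mat peeking out behind. My row count came 18 mm short. I'll check the lens direction from the top depth, then finish the approach.

```bash
python3 - <<'E'
from h import *
f=bot.grab_frame('top');P=cloud(f)[185:245,55:108]
z=P[...,2]
m=(z>.1)&(P[...,1]<.42)&(P[...,1]>.385);q=P[m];print('lens pts',len(q),q.min(0),q.max(0),[ (y,np.round([q[abs(q[:,1]-y)<.004,0].min(),q[abs(q[:,1]-y)<.004,0].max()],4)) for y in(.39,.40,.41)])
m=(z>.165)&(P[...,1]>.43);q=P[m].astype(np.float32);r=cv2.minAreaRect(q[:,:2]);print('body',r, cv2.boxPoints(r))
for n,c in(('body',np.array(r[0])),): print(n,np.degrees(np.arctan2(c[1]-.204,c[0]-.5225)))
E
```

```text
lens pts 294 [0.47542863 0.38508875 0.10651075] [0.53342044 0.41997553 0.16119173] [(0.39, array([0.4774, 0.5334])), (0.4, array([0.4754, 0.532 ])), (0.41, array([0.4759, 0.5326]))]Traceback (most recent call last):
  File "<stdin>", line 5, in <module>
cv2.error: OpenCV(4.12.0) /io/opencv/modules/imgproc/src/convhull.cpp:143: error: (-215:Assertion failed) total >= 0 && (depth == CV_32F || depth == CV_32S) in function 'convexHull'
```

>>> carry_out(
  targets=[
    [0,-1,0,0,0,-0.05,255],
    [0,-2,0,0,0,-0.15,255],
    [0.5,-3,0,0,0,-0.2,255],
    [0.5,-3,0,0,0,-0.2,255],
    [0,-3,0,0,0,-0.2,255],
  ],
)

```text
clock: 11.38
position: [0.5228, 0.1986, 0.1843]
tool_rot: [-3.141, -0.0, 0.069]
force: [0.6, -0.4, -4.8]
grip_width: 0.0111
```

>>> carry_out(
  targets=[
    [0,-3,0,0,0,-0.1,255],
    [0,-2,0,0,0,-0.05,255],
    [0,-1,0,0,0,0,255],
    [0,0,0,0,0,0,255],
    [0,0,0,0,0,0,255],
  ],
)

```text
clock: 11.8
position: [0.5223, 0.2041, 0.1843]
tool_rot: [3.142, 0.0, 0.082]
force: [0.1, 0.6, -4.4]
grip_width: 0.0111
```

```bash
cat > c.py <<'E'
from h import *
import sys
s=bot.observe();print(s['clock'],s['position'].round(4),s['tool_rot'].round(4),s['qpos'].round(2),s['force'].round(1))
f=bot.grab_frame('wrist');g=bot.grab_frame('side')
cv2.imwrite('pics/'+sys.argv[1],np.hstack([f['color'][:,80:400],cv2.resize(g['color'][180:380,150:380],(441,384),interpolation=3)])[:,:,::-1])
hsv=cv2.cvtColor(f['color'],cv2.COLOR_RGB2HSV);H,S,V=[hsv[...,i] for i in range(3)]
k=np.argwhere((H>45)&(H<85)&(S>80))[:,::-1];k=k[(abs(k-[253,205])<60).all(1)];(c,r)=cv2.minEnclosingCircle(k.astype(np.float32));print('ball px',c,r)
l=np.argwhere((S>150)&((H<6)|(H>172))&(V>100))[:,::-1];l=l[(l[:,0]<180)&(l[:,1]>100)];print('lug px',l.mean(0))
E
python3 c.py c5.png
```

```text
11.8 [0.5223 0.2041 0.1843] [3.1415e+00 1.0000e-04 8.2100e-02] [-0.38  0.48 -0.14  1.81  0.09  0.86 -2.05] [ 0.1  0.6 -4.4]
ball px (253.10958862304688, 206.36985778808594) 27.69582176208496
lug px [139.94324324 203.92432432]
```

View pics/c5.png

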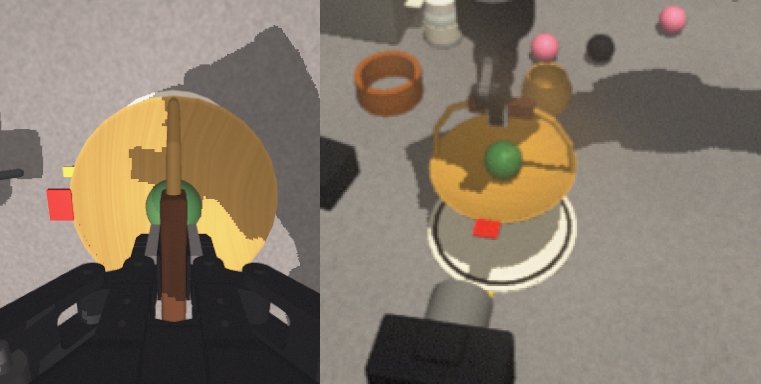

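The wrist view (left) has the ball at (173,206) and the lug at (60,204), at the same spots relative to the dish as before. The side view (right) shows the dish centred over the mat, with the lug at (487,229) pointing to the lens. Now I'll hold for the front picture.

>>> carry_out(
  targets=[
    [0,0,0,0,0,0,255],
    [0,0,0,0,0,0,255],
    [0,0,0,0,0,0,255],
    [0,0,0,0,0,0,255],
    [0,0,0,0,0,0,255],
  ],
)

```text
clock: 12.32
position: [0.5223, 0.2041, 0.1843]
tool_rot: [3.142, 0.0, 0.082]
force: [0.6, 0.5, -3.2]
grip_width: 0.0111
```

>>> carry_out(
  targets=[
    [0,0,0,0,0,0,255],
    [0,0,0,0,0,0,255],
    [0,0,0,0,0,0,255],
    [0,0,0,0,0,0,255],
    [0,0,0,0,0,0,255],
  ],
)

```text
clock: 12.73
position: [0.5223, 0.2042, 0.1843]
tool_rot: [-3.142, 0.0, 0.082]
force: [1.1, -0.4, -3.5]
grip_width: 0.0114
```

>>> carry_out(
  targets=[
    [0,0,0,0,0,0,255],
    [0,0,0,0,0,0,255],
    [0,0,0,0,0,0,255],
    [0,0,0,0,0,0,255],
    [0,0,0,0,0,0,255],
  ],
)

```text
clock: 13.15
position: [0.5223, 0.2042, 0.1843]
tool_rot: [3.142, -0.0, 0.082]
force: [0.7, 0.2, -3.5]
grip_width: 0.0113
```

>>> carry_out(
  targets=[
    [0,0,0,0,0,-0.1,255],
    [0,0,0,0,0,-0.2,255],
    [0,0,0,0,0,-0.3,255],
    [0,0,0,0,0,-0.4,255],
    [0,0,0,0,0,-0.5,255],
  ],
)

```text
clock: 13.57
position: [0.5223, 0.2042, 0.1843]
tool_rot: [3.142, -0.0, 0.242]
force: [-1.2, -0.8, -3.8]
grip_width: 0.0111
```

>>> carry_out(
  targets=[
    [0,0,0,0,0,-0.5,255],
    [0,0,0,0,0,-0.5,255],
    [0,0,0,0,0,-0.5,255],
    [0,0,0,0,0,-0.5,255],
    [0,0,0,0,0,-0.5,255],
  ],
)

```text
clock: 13.98
position: [0.5223, 0.2041, 0.1843]
tool_rot: [3.142, 0.0, 0.505]
force: [0.5, -0.4, -3.5]
grip_width: 0.0112
```

>>> carry_out(
  targets=[
    [0,0,0,0,0,-0.5,255],
    [0,0,0,0,0,-0.5,255],
    [0,0,0,0,0,-0.5,255],
    [0,0,0,0,0,-0.5,255],
    [0,0,0,0,0,-0.5,255],
  ],
)

```text
clock: 14.4
position: [0.5223, 0.2041, 0.1843]
tool_rot: [3.142, -0.0, 0.767]
force: [-0.0, 0.4, -3.2]
grip_width: 0.0113
```

>>> carry_out(
  targets=[
    [0,0,0,0,0,-0.5,255],
    [0,0,0,0,0,-0.5,255],
    [0,0,0,0,0,-0.5,255],
    [0,0,0,0,0,-0.5,255],
    [0,0,0,0,0,-0.5,255],
  ],
)

```text
clock: 14.82
position: [0.5223, 0.2041, 0.1843]
tool_rot: [3.142, -0.0, 1.029]
force: [0.2, -0.5, -4.6]
grip_width: 0.0113
```

>>> carry_out(
  targets=[
    [0,0,0,0,0,-0.5,255],
    [0,0,0,0,0,-0.5,255],
    [0,0,0,0,0,-0.5,255],
    [0,0,0,0,0,-0.5,255],
    [0,0,0,0,0,-0.5,255],
  ],
)

```text
clock: 15.23
position: [0.5224, 0.2041, 0.1843]
tool_rot: [3.141, -0.0, 1.29]
force: [-0.2, 0.5, -4.3]
grip_width: 0.0114
```

>>> carry_out(
  targets=[
    [0,0,0,0,0,-0.5,255],
    [0,0,0,0,0,-0.5,255],
    [0,0,0,0,0,-0.5,255],
    [0,0,0,0,0,-0.5,255],
    [0,0,0,0,0,-0.5,255],
  ],
)

```text
clock: 15.65
position: [0.5224, 0.2041, 0.1843]
tool_rot: [3.141, -0.0, 1.552]
force: [0.4, -0.0, -4.2]
grip_width: 0.0113
```

>>> carry_out(
  targets=[
    [0,0,0,0,0,-0.4,255],
    [0,0,0,0,0,-0.3,255],
    [0,0,0,0,0,-0.2,255],
    [0,0,0,0,0,-0.1,255],
    [0,0,0,0,0,0,255],
  ],
)

```text
clock: 16.07
position: [0.5223, 0.2041, 0.1843]
tool_rot: [-3.142, -0.0, 1.654]
force: [0.8, 0.6, -4.0]
grip_width: 0.0112
```

>>> carry_out(
  targets=[
    [0,0,0,0,0,0,255],
    [0,0,0,0,0,0,255],
    [0,0,0,0,0,0,255],
    [0,0,0,0,0,0,255],
    [0,0,0,0,0,0,255],
  ],
)

```text
clock: 16.48
position: [0.5223, 0.2042, 0.1843]
tool_rot: [3.142, 0.0, 1.653]
force: [-0.1, -0.3, -3.8]
grip_width: 0.0112
```

```bash
python3 c.py c6.png
```

```text
16.4833 [0.5223 0.2042 0.1843] [3.1416 0.     1.6531] [-0.1   0.52 -0.53  1.8   0.32  0.91 -0.69] [-0.1 -0.3 -3.8]
ball px (253.0, 206.39743041992188) 27.79290771484375
lug px [139.75338753 203.9701897 ]
```

View pics/c6.png

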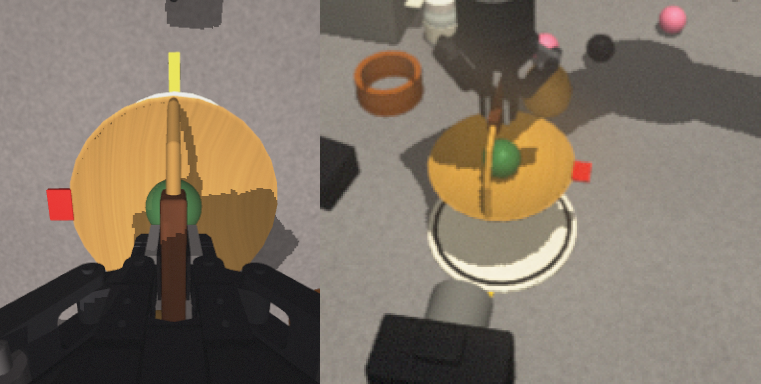

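The wrist view shows the handle in line with the yellow strip at (174,70), the ball centred at (173,206), and the lug at (60,204), square to the strip. In the side view the dish is level over the mat. I'll hand it in.

```bash
python3 -c "
from h import *
bot.job_done();s=bot.observe();print(s['clock'],s['position'],s['force'])"
```

```text
the job is handed in; nothing more can be done
the job is handed in; nothing more can be done
```

I lifted the gold dish by its grip with the ball in it and carried it over the votive to the mat. I held it about 1.3 s with the lug at the lens, then turned it 90° anticlockwise. I handed the job in at about 16.5 s with the dish still held there.

**Last checks:** These were taken just before hand-in, which gives no verdict.
- **Position:** the tool was within about 1 mm of the measured mat centre, and the base was about 82 mm above the mat.
- **Direction:** the turn measured 90.0°, and the handle lines up with the yellow strip.
- **Ball and level:** the ball and lug sat on the same wrist-image pixels throughout the carry and turn, so the dish stayed level and the ball centred.
- **Bystanders:** I did not re-measure their positions. Nothing looked moved in the views I took.

**Checks that failed or disagreed:**
- The carry came 18 mm short because I miscounted the rows, and I corrected it.
- The top-view dish measurement over the mat failed because the arm hid the dish, so I used the wrist and side views instead.
- The camera-body fit for the lens direction also failed. I used the yellow strip (95°) and the lens points (95.5°), which agreed.
- Reading the state after hand-in returned nothing, so I have no measurement from the judged second.

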